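# Load a keyed hand stamp into the setting jig and bolt it in

## Task

Load the round-footed hand stamp, upright, into the round socket of the setting jig: turn it under light pressure to feel for the angle at which the notch in its foot takes the key inside the socket, let it go fully home, then push the jig's bolt all the way in over its foot and let go. Never force the stamp against the jig, and leave the other loose things on the desk where they stand.

Things in the scene. Friction and masses are not known exactly. Their poses are not given: they have to be found in the camera images.
- stamp: The hand stamp to load, 0.25 kg, standing upright. Brass foot: a round plug, 40 mm diameter, 20 mm tall, with one notch in its rim, 9.5 mm wide, 7 mm deep radially, through the foot's whole height. Origin: centre of the underside; z up; the notch points along +x, which starts within 0.5 rad of world +x. It may stand in either of the two stamps' places.
- stamp_grip (a point): Middle of the stamp's plain wooden grip, 58 mm above the underside. The grip spans 36 to 80 mm above the underside and is 22 mm thick along the stamp's x, 34 mm wide along its y. Between foot and grip is a round neck of 18 mm diameter.
- jig: The setting jig, fixed to the desk, turned at most 0.3 rad. Steel base plate 100 mm (x) by 155 mm (y, from 45 to -110 mm), 6 mm thick, with an aluminium socket ring of 68 mm outer diameter. Origin: on the socket's axis at desk level; z up. Expect contact forces of 5 to 25 N between stamp and jig; more than 60 N is forcing it.
- socket (a point): Centre of the socket's mouth, 30 mm above the desk. The bore is 43 mm in diameter with a 45 degree lead-in in its top 4 mm; a steel seat 23 mm across at its middle stands 8 mm above the desk, and the stamp's underside rests on it when home.
- key_top (a point): Point on the socket's axis at the height of the key's top, 18 mm above the desk. The key, 7 mm wide, stands on the socket floor from the bore wall inward to 15.5 mm from the axis. Its angle is clamped but unmeasured: anywhere within 0.9 rad either side of the jig's +x (seen from above, or felt). Notch off the key, the stamp stops at 18 mm; notch on it (within 0.07 rad), it goes home.
- bolt (a joint): The jig's retaining bolt, a steel bar 18 mm wide sliding along the jig's y axis, 30 to 40 mm above the desk, on the jig's -y side. 0 m = drawn back, clear of the socket; 0.020 m = all the way in (toward +y), over the top of the seated foot. 1.5 N of friction and a little damping; it stays where left. A stamp that is not home blocks it.
- bolt_knob (a point): The bolt's upright black knob, 14 by 14 mm, reaching from 39 to 71 mm above the desk; this point is on its axis, 60 mm above the desk (82 mm from the socket's axis along the jig's -y when drawn back). Guide strips beside the bolt, up to 17 mm either side of its middle line, are 40 mm high.
- square_stamp: Another hand stamp with the same grip but a rectangular brass foot 36 by 46 mm: leave it. Origin: centre of the underside. It stands in the other of the two places, at least 120 mm from the round one.
- ink_tin: A steel ink tin, 62 mm in diameter, 42 mm high; origin: centre of the underside. Leave it.
- weight: A steel cylinder weight, 36 mm in diameter, 30 mm high; origin: centre of the underside. Leave it.
- composing_stick: A steel composing stick, a shallow tray 200 by 50 by 20 mm lying flat; origin: centre of the underside, long along its x. Leave it.
There are look-alikes about, which are no part of the job. Leave any black, blue or turquoise look-alike of the stamp alone.

How it is judged:
By the outcome, as a careful person would: the job done as asked, in the order asked, and still so for the second after the job is handed in, with the robot touching nothing.
It also fails if it takes over 72 s, if anything falls off the work surface, if the arm or the gripper's body presses on something with over 40 N, if the wrist force passes 120 N, or if a joint passes its speed limit or range.

## Robot

A 6-joint arm with a two-finger parallel gripper is mounted at the origin on the work surface. World frame = base frame: x ahead of the robot, y to its left, z up, the work surface at z = 0. Lengths are in m, angles in degrees, forces in N, time in s.
With the tool pointing down it reaches from about 0.25 to 0.725 m from the base axis. Payload 9.7 kg.
Tool frame: the origin (TCP) lies midway between the tips of the shut fingers; the grasp point (between the pads) lies 19 mm behind it; x points along the fingers, y is the direction in which the jaws open and shut, and the axes are right-handed (so a half turn about x gives the same grasp; the last joint's range is limited). The gripper opens to 85 mm and grips with 20 to 120 N. Pads are 22 mm wide; open, the fingers measure 114 mm over their backs; the gripper's body (76 mm by 85 mm) begins 54 mm behind the grasp point. The pads swing forward as they close: fully open they stand 13 mm farther back than shut.
Start: joints at [-70.646, 4.979, 10.078, 95.1, 0, 90], TCP at [0.182, -0.519, 0.231] pointing down, gripper open.
Joint ranges: [-179.16, 179.16], [-48.56, 103.87], [-65.8, 70.77], [-126.05, 130.52], [-82.76, 87.17], [-180, 180]. Speed limits (degrees/s): [127.2, 127.2, 147.25, 180, 180, 180].

## Interface

Orientations are given as [roll, pitch, yaw] about the fixed x, y, z axes, in that order (R = Rz(yaw) Ry(pitch) Rx(roll)).
In Python, from workcell import bot, cams gives the robot as it stands.
- The arm moves only by the tool apply_moves, never from a script. Its argument "commands" is a list of rows, each a list of 5 numbers: the shift along the tool's x, y, z in m, then the turn about the tool's x in rad, then the opening, from -1 (shut) to 1 (fully open). In form: [[tx, ty, tz, roll, hand], ...]. A call has 1 to 12 rows; each row is the pose to reach, as a shift and turn from the pose measured when the call began, along the tool's axes at that moment; what a row does not reach only later rows make up. A row lasts 1/10 s, in which the tool goes at most 50 mm and 8.59 degrees, less where a joint would pass 70% of its speed; a pose out of reach is approached as far as the arm can. A call with a gripper value outside its range is refused whole. The fingers move at their own pace and stop on an object; "newtons" is the grip in N (left out, the last holds). Time passes only in rows, so rows that repeat a pose let the fingers close. It gives the time, the measured TCP pose, the force and the opening at its end, in the units of the state.
- bot.get_obs(): the state, without advancing time (a new reading comes with each control period).
- cams.camera(name): name is "scene" or "top"; returns a dict with "frame" (400x640x3 uint8, blue, green, red), "depth" (400x640 float32, m along the optical axis (not along the pixel's ray), 0 where there is no reading), "camera_matrix" (3x3 intrinsics, pixels), "D" ([k1, k2, p1, p2, k3] as OpenCV has them; the pictures are not rectified), "R" (3x3) and "t" (3): a world point X has camera coordinates R X + t. Camera axes: x right, y down, z forward; pixel columns grow to the right and rows downward; lengths in m; the calibration is good to about 2 mm. A picture is of the moment at which its call begins.
- bot.job_done(): hands the job in, once; it reports no verdict.
Trained networks look in the newest picture that a camera, given by its name, has taken for a name from the list of things; names that differ only in an ending like _2 or _b are one class to them, and where a whole thing is asked for, a point or a joint stands for the part that bears it (a point fixed in the world has none). Each returns a list of dicts, best first, with "confidence" (0 to 1); they miss things now and then, are a little off and sometimes report something else, mostly with a low value. They report only what shows in the picture. A call takes as long as a camera call. They do not tell look-alikes from the thing itself.
- cams.spot_in(name, camera): "rect" ([left, top, right, bottom] in pixels, round what is visible of it).
The state is a dict: "time": time; "q": joint angles; "qd": joint speeds; "joint_efforts": joint torques, N m; "ee_pos": TCP position; "tcp_rot": TCP orientation; "wrist_force": force on the tool from outside, world axes, zero at the start; "torque": the same for the moment, N m; "opening": finger opening in m.
Only numpy, scipy, OpenCV 4.12 (cv2) and the standard library are available. Lean on these libraries where they do the work, as an engineer would, in place of code of your own. Each camera call takes 0.05 s, during which the arm holds its last target. There are 200 camera calls.

## Working session

There is one attempt and no reset: what is moved stays moved. The work goes in short steps, Python scripts to look and compute and a tool call to move; the robot and the scene stay as the last step left them, time stands still between calls to the robot, and variables do not carry over. Pictures are saved under pics/ and viewed, about 8 in all and at most 12, crops included, and the job is handed in when it is done.

Besides the shell and the picture viewer there is one more tool, called after "Emit:" as name([rows], argument=value, ...), one row to a line, values as JSON. apply_moves: Moves the arm, as the interface text tells. Its arguments: {"type":"object","properties":{"commands":{"type":"array"},"newtons":{"type":"number"}},"required":["commands"]}

```bash
mkdir -p pics; ls
python3 - <<'E'
from workcell import bot,cams
import cv2,pickle,numpy as np
for n in("scene","top"):
    d=cams.camera(n); pickle.dump(d,open(n+".pkl","wb")); cv2.imwrite(f"pics/{n}0.png",d["frame"])
    print(n,d["camera_matrix"].tolist(),d["D"],(-np.array(d["R"]).T@d["t"]).round(3))
    for k in("stamp","square_stamp","jig","bolt_knob","ink_tin","weight","composing_stick"):
        print(k,[([round(float(v)) for v in r["rect"]],round(r["confidence"],2)) for r in cams.spot_in(k,n)][:4])
o=bot.get_obs();print(o)
E
```

```text
pics
scene [[404.44005480757687, 0.0, 321.803780298963], [0.0, 404.44005480757687, 202.1774834439026], [0.0, 0.0, 1.0]] [0.0022894 0.        0.        0.        0.       ] [ 1.129 -0.301  0.685]
stamp [([321, 197, 339, 236], 0.98), ([277, 185, 298, 221], 0.81), ([275, 247, 298, 289], 0.72), ([287, 215, 306, 254], 0.67)]
square_stamp [([226, 159, 248, 196], 0.64)]
jig [([397, 152, 470, 190], 0.81)]
bolt_knob [([410, 153, 437, 166], 0.76)]
ink_tin [([153, 214, 188, 247], 0.63), ([395, 154, 473, 192], 0.37)]
weight [([316, 154, 326, 172], 0.59)]
composing_stick [([368, 217, 434, 307], 0.9), ([225, 159, 248, 196], 0.29)]
top [[421.4890049192597, 0.0, 322.8855654524375], [0.0, 421.4890049192597, 198.1603886103848], [0.0, 0.0, 1.0]] [-0.07804688  0.          0.          0.          0.        ] [ 0.505 -0.122  1.078]
stamp [([384, 191, 405, 209], 0.72), ([355, 216, 366, 234], 0.69), ([326, 186, 338, 203], 0.65), ([352, 178, 371, 197], 0.52)]
square_stamp [([391, 259, 411, 278], 0.68)]
jig [([188, 203, 252, 255], 0.71)]
bolt_knob [([216, 226, 242, 240], 0.73)]
ink_tin [([447, 218, 474, 243], 0.58)]
weight [([311, 267, 323, 280], 0.65)]
composing_stick [([278, 114, 301, 190], 0.72), ([389, 262, 411, 279], 0.61)]
{'time': 0.8, 'q': array([-7.06462855e+01,  4.97923757e+00,  1.00802164e+01,  9.51001318e+01,
        4.68961037e-04,  9.00011885e+01]), 'qd': array([ 0.0182772 ,  0.00996738,  0.03912058,  0.07427106, -0.03870771,
        0.02639661]), 'joint_efforts': array([ 3.04289628e-03, -5.20055115e+01,  4.64834046e+01,  1.23957881e-03,
        7.78171784e-05,  3.82513520e-05]), 'ee_pos': array([ 0.18227315, -0.51892329,  0.23129885]), 'tcp_rot': array([118.97269037,  89.99903182, -41.67478362]), 'wrist_force': array([ 0.35359201,  0.03629839, -0.44850216]), 'torque': array([-0.02285388,  0.04237963,  0.03722536]), 'opening': 0.08537259941264089}
```

Run:
```python
import cv2
t=cv2.imread("pics/top0.png");s=cv2.imread("pics/scene0.png")
cv2.imwrite("pics/a.png",cv2.resize(t[100:300,170:490],(800,500),interpolation=cv2.INTER_CUBIC))
cv2.imwrite("pics/b.png",cv2.resize(s[130:310,140:480],(800,424),interpolation=cv2.INTER_CUBIC))
```

```text
(no output)
```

View pics/a.png

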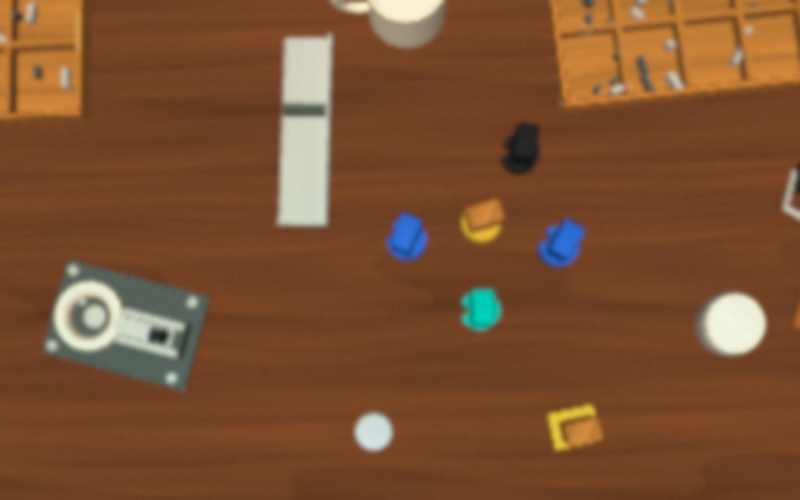

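View pics/b.png

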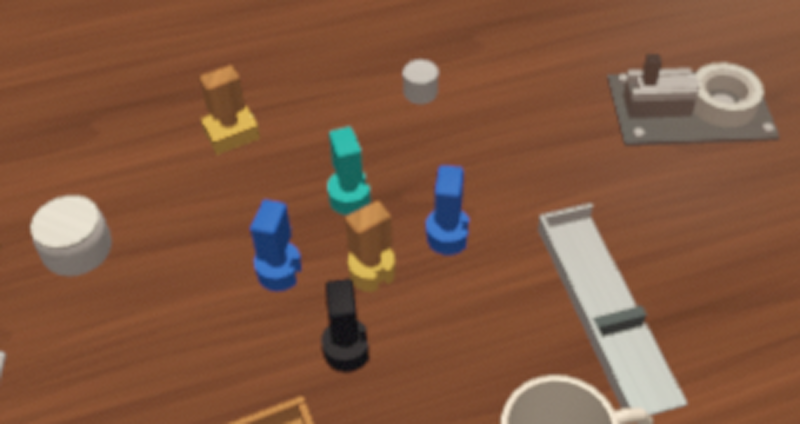

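Round brass stamp with wooden grip: top pixel about (363,188), scene pixel about (297,235). It is surrounded by two blue, one turquoise and one black look-alike, with the square stamp at top (400,270) and the jig at top (220,230). Next I'll measure with the depth images.

```bash
cat > h.py <<'E'
import numpy as np,cv2
def cloud(d):
    K=np.array(d["camera_matrix"]);h,w=d["depth"].shape
    u,v=np.meshgrid(np.arange(w,dtype=float),np.arange(h,dtype=float))
    p=cv2.undistortPoints(np.stack([u,v],-1).reshape(-1,1,2),K,np.array(d["D"])).reshape(h,w,2)
    z=d["depth"][...,None]; c=np.concatenate([p*z,z],-1)
    return (c-np.array(d["t"]).ravel())@np.array(d["R"])   # world
E
python3 - <<'E'
import pickle,cv2,numpy as np
from h import *
for n in("scene","top"):
    d=pickle.load(open(n+".pkl","rb"));W=cloud(d);hsv=cv2.cvtColor(d["frame"],cv2.COLOR_BGR2HSV)
    ok=d["depth"]>0
    print(n,"table z",np.median(W[150:300,200:450,2][ok[150:300,200:450]]).round(4))
    for nm,box in dict(scene=dict(stamp=(282,212,312,256),bl1=(245,214,270,254),bl2=(318,198,342,240),turq=(276,182,300,222),black=(274,246,300,290),sq=(222,156,252,198)),
        top=dict(stamp=(352,176,374,200),bl1=(324,184,342,206),bl2=(384,186,406,208),turq=(353,213,373,235),black=(369,147,388,171),sq=(387,259,413,283)))[n].items():
        a,b,c,e=box;P=W[b:e,a:c].reshape(-1,3);m=ok[b:e,a:c].ravel();P=P[m]
        T=P[(P[:,2]>.072)&(P[:,2]<.09)];F=P[(P[:,2]>.013)&(P[:,2]<.026)]
        G=P[(P[:,2]>.04)&(P[:,2]<.09)]
        f=lambda Q:(len(Q),Q.mean(0).round(4).tolist(),((Q.max(0)+Q.min(0))/2).round(4).tolist()[:2],np.ptp(Q,0).round(3).tolist(),round(float(cv2.minAreaRect(Q[:,:2].astype(np.float32))[2]),1)) if len(Q)>3 else len(Q)
        print(nm,"T",f(T),"F",f(F),"G",f(G))
    a,b,c,e=(390,145,480,195) if n=="scene" else (185,200,255,258)
    P=W[b:e,a:c].reshape(-1,3);P=P[ok[b:e,a:c].ravel()]
    for lo,hi in((.004,.009),(.026,.034),(.036,.045),(.05,.08)):
        Q=P[(P[:,2]>lo)&(P[:,2]<hi)]
        if len(Q)>3:print("jig",lo,len(Q),Q.mean(0).round(4),[np.round(x,4) for x in cv2.minAreaRect(Q[:,:2].astype(np.float32))])
E
```

```text
scene table z 0.0011
stamp T (248, [0.657, -0.1984, 0.0795], [0.6705, -0.2028], [0.083, 0.063, 0.011], 52.4) F (238, [0.621, -0.1897, 0.0196], [0.6081, -0.1888], [0.103, 0.04, 0.012], 84.1) G (437, [0.6539, -0.1954, 0.0696], [0.6705, -0.2028], [0.083, 0.063, 0.043], 52.4)
bl1 T (188, [0.6168, -0.2668, 0.0793], [0.6136, -0.2664], [0.039, 0.034, 0.01], 56.9) F (169, [0.6213, -0.2668, 0.0198], [0.6167, -0.2662], [0.033, 0.039, 0.012], 6.6) G (359, [0.6205, -0.2671, 0.0682], [0.6138, -0.2665], [0.039, 0.034, 0.043], 56.9)
bl2 T (164, [0.628, -0.1135, 0.0795], [0.6264, -0.1128], [0.035, 0.032, 0.011], 63.8) F (157, [0.6323, -0.1161, 0.0198], [0.6271, -0.113], [0.038, 0.038, 0.013], 75.4) G (289, [0.6324, -0.1155, 0.0694], [0.6267, -0.1125], [0.036, 0.032, 0.043], 64.1)
turq T (188, [0.5722, -0.1858, 0.0799], [0.5887, -0.1882], [0.109, 0.029, 0.011], 85.5) F (155, [0.5589, -0.1878, 0.0199], [0.5537, -0.1856], [0.037, 0.037, 0.012], 75.4) G (319, [0.5688, -0.1861, 0.0703], [0.5887, -0.188], [0.109, 0.029, 0.043], 85.8)
black T (211, [0.7127, -0.2319, 0.0796], [0.7102, -0.2315], [0.036, 0.02
[... 2118 characters left out ...]
26, 0.044], 78.2)
sq T (142, [0.4321, -0.2733, 0.0788], [0.4325, -0.2733], [0.025, 0.035, 0.013], 9.6) F (118, [0.4364, -0.2664, 0.0187], [0.4312, -0.2714], [0.041, 0.046, 0.011], 10.5) G (168, [0.4327, -0.2719, 0.0752], [0.4325, -0.2732], [0.025, 0.035, 0.044], 9.6)
jig 0.004 779 [0.5447 0.1758 0.0057] [array([0.5435, 0.1889]), array([0.1737, 0.1123]), np.float64(72.7722)]
jig 0.026 312 [0.5519 0.1982 0.0285] [array([0.553 , 0.1772]), array([0.1362, 0.066 ]), np.float64(85.6125)]
jig 0.036 214 [0.5383 0.1486 0.0383] [array([0.5373, 0.146 ]), array([0.0665, 0.0317]), np.float64(73.7534)]
jig 0.05 38 [0.5321 0.1294 0.0661] [array([0.5329, 0.1308]), array([0.0145, 0.012 ]), np.float64(72.281)]
```

```bash
cat >> h.py <<'E'
from scipy.spatial.transform import Rotation as Ro
def tool(o):
    return Ro.from_euler("xyz",o["tcp_rot"],degrees=True).as_matrix()
def to(o,pos,yaw):
    """shift in tool axes and roll so tool y lies along world yaw (deg); both half turns"""
    R=tool(o); s=R.T@(np.array(pos)-o["ee_pos"]); cur=np.degrees(np.arctan2(R[1,1],R[0,1]))
    r=[-np.radians((yaw+k-cur+180)%360-180) for k in(0,180)]
    print("yaw_y",cur.round(2),"t",o["time"],"q",np.round(o["q"],1),"pos",o["ee_pos"].round(4),"F",o["wrist_force"].round(1),"M",o["torque"].round(2),"open",round(o["opening"],4))
    print("shift",s.round(4),"roll opts",np.round(r,4))
E
python3 - <<'E'
import pickle,cv2,numpy as np
from h import *
from workcell import bot
from scipy.optimize import least_squares
ims=[]
for n,(a,b,c,e) in dict(scene=(425,145,480,195),top=(187,206,223,244)).items():
    d=pickle.load(open(n+".pkl","rb"));W=cloud(d);ok=d["depth"]>0
    C=np.array([.557,.2095]);off=.0006 if n=="scene" else -.001
    P=W[ok];P=P[(abs(P[:,2]-.03-off)<.0035)]
    for i in range(5):
        rr=np.linalg.norm(P[:,:2]-C,axis=1);Q=P[(rr>.022)&(rr<.037)]
        ang=np.arctan2(*(Q[:,:2]-C).T[::-1])
        # outer edge per sector
        O=[];
        for k in range(24):
            m=(ang//(np.pi/12)).astype(int)==k-12
            if m.sum()>1:
                S=Q[m];O.append(S[np.argmax(np.linalg.norm(S[:,:2]-C,axis=1)),:2])
        O=np.array(O);f=least_squares(lambda p:np.linalg.norm(O-p[:2],axis=1)-p[2],[*C,.034],loss="soft_l1",f_scale=.001);C=f.x[:2]
    print(n,"socket",f.x.round(4))
    I=W[ok];r=np.linalg.norm(I[:,:2]-C,axis=1);m=(r<.022)
    J=I[m];an=np.degrees(np.arctan2(J[:,1]-C[1],J[:,0]-C[0]))
    k=(J[:,2]>.012)&(J[:,2]<.023)&(r[m]>.012)
    print("key cand (ang,r,z):",sorted([(int(x),int(y*1000),int(z*1000)) for x,y,z in zip(an[k],r[m][k],J[k,2])]))
    im=d["frame"][b:e,a:c];ims.append(cv2.resize(im,(400,400),interpolation=cv2.INTER_CUBIC))
cv2.imwrite("pics/c.png",np.hstack(ims))
o=bot.get_obs();print(tool(o).round(3));to(o,[.639,-.188,.15],14.5)
E
```

```text
scene socket [0.5566 0.211  0.0344]
key cand (ang,r,z): [(-179, 21, 20), (-168, 21, 12), (35, 16, 19), (73, 21, 12), (76, 21, 14), (78, 20, 20), (80, 21, 16), (87, 20, 14), (99, 21, 13), (100, 20, 16), (104, 21, 18), (117, 21, 15), (119, 18, 13), (120, 20, 22), (149, 21, 13), (162, 21, 13)]
top socket [0.5558 0.211  0.0335]
key cand (ang,r,z): [(-152, 20, 22), (-1, 20, 18), (4, 20, 20), (24, 14, 14), (24, 20, 15), (26, 17, 17), (28, 20, 18), (30, 15, 17), (32, 21, 21), (35, 19, 14), (39, 14, 13), (39, 20, 16), (40, 17, 14), (42, 21, 22), (46, 19, 13), (49, 20, 17), (59, 21, 15), (94, 21, 15), (95, 21, 22), (116, 21, 15), (116, 21, 21), (125, 21, 20), (135, 20, 19), (146, 20, 14), (146, 21, 21), (169, 20, 21)]
[[ 0.     0.331 -0.943]
 [-0.    -0.943 -0.331]
 [-1.     0.    -0.   ]]
yaw_y -70.65 t 0.8 q [-70.6   5.   10.1  95.1   0.   90. ] pos [ 0.1823 -0.5189  0.2313] F [ 0.4  0.  -0.4] M [-0.02  0.04  0.04] open 0.0854
shift [ 0.0813 -0.1609 -0.5406] roll opts [-1.4861  1.6555]
```

View pics/c.png

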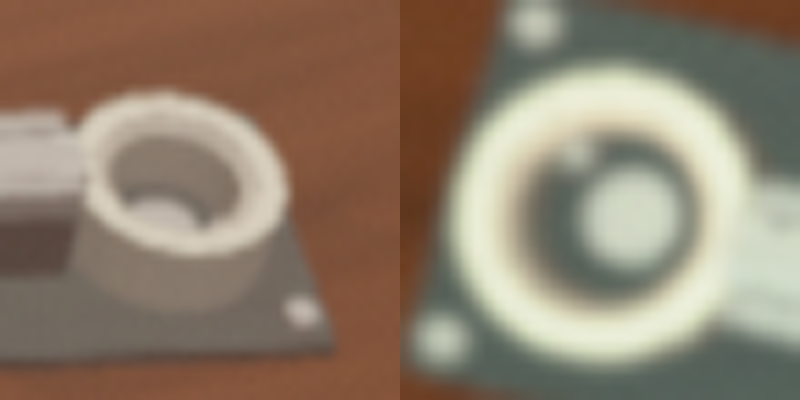

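Key visible in the top picture as a bright blob at about pixel (202.7,220.3); the seat centre is at (208.0,226.4). Now going above the stamp.

Emit:
apply_moves([
  [0.08, -0.161, -0.541, -1.486, 0.4],
  [0.08, -0.161, -0.541, -1.486, 0.4],
  [0.08, -0.161, -0.541, -1.486, 0.4],
  [0.08, -0.161, -0.541, -1.486, 0.4],
  [0.08, -0.161, -0.541, -1.486, 0.4],
  [0.08, -0.161, -0.541, -1.486, 0.4],
  [0.08, -0.161, -0.541, -1.486, 0.4],
  [0.08, -0.161, -0.541, -1.486, 0.4],
  [0.08, -0.161, -0.541, -1.486, 0.4],
  [0.08, -0.161, -0.541, -1.486, 0.4],
  [0.08, -0.161, -0.541, -1.486, 0.4],
  [0.08, -0.161, -0.541, -1.486, 0.4],
], newtons=40)

```text
time: 2.0
ee_pos: [0.6418, -0.1845, 0.1496]
tcp_rot: [-146.2, 89.9, 138.4]
wrist_force: [0.0, 0.3, -0.0]
opening: 0.0599
```

Run:
```python
import pickle
from h import *
from workcell import bot
d=pickle.load(open("top.pkl","rb"));R=np.array(d["R"]);c=-R.T@np.array(d["t"]).ravel()
def ray(u,v,z):
    p=cv2.undistortPoints(np.array([[[u,v]]],float),np.array(d["camera_matrix"]),np.array(d["D"])).ravel();r=R.T@[*p,1];return c+r*(z-c[2])/r[2]
s=ray(207.97,226.4,.008);k=ray(202.75,220.25,.018)
print("seat",s.round(4),"key",k.round(4),[ (np.degrees(np.arctan2(*(k-q)[1::-1])).round(1),np.linalg.norm((k-q)[:2]).round(4)) for q in (s,np.array([.556,.211,0]))])
to(bot.get_obs(),[.639,-.188,.15],14.5)
```

```text
seat [0.5552 0.2088 0.008 ] key [0.5708 0.2193 0.018 ] [(np.float64(33.9), np.float64(0.0188)), (np.float64(29.1), np.float64(0.017))]
yaw_y 14.68 t 2.0 q [-16.1  20.8  19.6  89.    0.   59.3] pos [ 0.6418 -0.1845  0.1496] F [ 0.   0.3 -0. ] M [-0.02  0.03 -0.04] open 0.0599
shift [-0.0004 -0.0036  0.0026] roll opts [ 0.0032 -3.1384]
```

Emit:
apply_moves([
  [0.0, -0.0035, 0.0025, 0.0, 0.4],
  [0.03, -0.0035, 0.0025, 0.0, 0.4],
  [0.06, -0.0035, 0.0025, 0.0, 0.4],
  [0.09, -0.0035, 0.0025, 0.0, 0.4],
  [0.109, -0.0035, 0.0025, 0.0, 0.4],
  [0.109, -0.0035, 0.0025, 0.0, 0.4],
  [0.109, -0.0035, 0.0025, 0.0, -1],
  [0.109, -0.0035, 0.0025, 0.0, -1],
  [0.109, -0.0035, 0.0025, 0.0, -1],
  [0.109, -0.0035, 0.0025, 0.0, -1],
  [0.109, -0.0035, 0.0025, 0.0, -1],
  [0.109, -0.0035, 0.0025, 0.0, -1],
], newtons=45)

```text
time: 3.2
ee_pos: [0.6398, -0.1882, 0.0425]
tcp_rot: [65.4, 89.9, -9.9]
wrist_force: [-1.4, -0.8, 6.6]
opening: 0.0217
```

Run:
```python
from h import *
from workcell import bot
to(bot.get_obs(),[.639,-.188,.14],14.5)
```

```text
yaw_y 14.68 t 3.2 q [-16.4  21.2   8.4  77.1   0.   58.9] pos [ 0.6398 -0.1882  0.0425] F [-1.4 -0.8  6.6] M [-0.27  0.26  0.01] open 0.0217
shift [-0.0975 -0.0005 -0.0003] roll opts [ 0.0032 -3.1384]
```

Emit:
apply_moves([
  [-0.02, 0, 0, 0, -1],
  [-0.05, 0, 0, 0, -1],
  [-0.09, 0, 0, 0, -1],
  [-0.11, 0, 0, 0, -1],
  [-0.11, 0, 0, 0, -1],
])

```text
time: 3.7
ee_pos: [0.6409, -0.1885, 0.1563]
tcp_rot: [60.5, 89.6, -14.8]
wrist_force: [-0.3, 0.1, -2.6]
opening: 0.0214
```

Run:
```python
from h import *
from workcell import bot
to(bot.get_obs(),[.5557,.2105,.15],20)
```

```text
yaw_y 14.69 t 3.7 q [-16.4  20.3  19.8  89.1   0.   58.9] pos [ 0.6409 -0.1885  0.1563] F [-0.3  0.1 -2.6] M [-0.02 -0.04  0.02] open 0.0214
shift [ 0.005   0.0187 -0.4076] roll opts [-0.0927  3.0489]
```

Emit:
apply_moves([
  [0.0, 0.0187, -0.4076, -0.09, -1],
  [0.0, 0.0187, -0.4076, -0.09, -1],
  [0.0, 0.0187, -0.4076, -0.09, -1],
  [0.0, 0.0187, -0.4076, -0.09, -1],
  [0.0, 0.0187, -0.4076, -0.09, -1],
  [0.0, 0.0187, -0.4076, -0.09, -1],
  [0.0, 0.0187, -0.4076, -0.09, -1],
  [0.0, 0.0187, -0.4076, -0.09, -1],
  [0.0, 0.0187, -0.4076, -0.09, -1],
  [0.0, 0.0187, -0.4076, -0.09, -1],
  [0.0, 0.0187, -0.4076, -0.09, -1],
  [0.0, 0.0187, -0.4076, -0.09, -1],
])

```text
time: 4.9
ee_pos: [0.5558, 0.2091, 0.1543]
tcp_rot: [48.9, 89.6, -21.3]
wrist_force: [1.2, -0.3, -2.2]
opening: 0.0214
```

Run:
```python
from h import *
from workcell import bot,cams
import pickle
to(bot.get_obs(),[.5557,.2105,.10],20)
o=bot.get_obs()["ee_pos"]
ims=[]
for n in("scene","top"):
    d=cams.camera(n);pickle.dump(d,open(n+"1.pkl","wb"));W=cloud(d);ok=d["depth"]>0
    P=W[ok&(np.linalg.norm(W[...,:2]-o[:2],axis=-1)<.06)]
    # stamp: underside o.z-.042 ; foot = 0..20mm above
    zb=o[2]-.042
    hsv=cv2.cvtColor(d["frame"],cv2.COLOR_BGR2HSV)
    m=ok&(np.linalg.norm(W[...,:2]-o[:2],axis=-1)<.05)&(W[...,2]>zb-.004)&(W[...,2]<zb+.03)
    F=W[m];print(n,"foot",len(F),F.min(0).round(4),F.max(0).round(4),F.mean(0).round(4))
    v,u=np.argwhere(m).mean(0).astype(int);im=d["frame"][v-45:v+35,u-40:u+40];ims.append(cv2.resize(im,(400,400),interpolation=cv2.INTER_CUBIC))
cv2.imwrite("pics/d.png",np.hstack(ims))
```

```text
yaw_y 19.75 t 4.9 q [20.7  9.8  6.9 86.8 -0.3 91. ] pos [0.5558 0.2091 0.1543] F [ 1.2 -0.3 -2.2] M [-0.05  0.02 -0.04] open 0.0214
shift [ 0.0543  0.     -0.0016] roll opts [-0.0044  3.1372]
scene foot 262 [0.5363 0.1867 0.1116] [0.5761 0.2271 0.1421] [0.5626 0.2008 0.1277]
top foot 107 [0.5375 0.187  0.1085] [0.5742 0.2082 0.1337] [0.5546 0.1948 0.1262]
```

View pics/d.png

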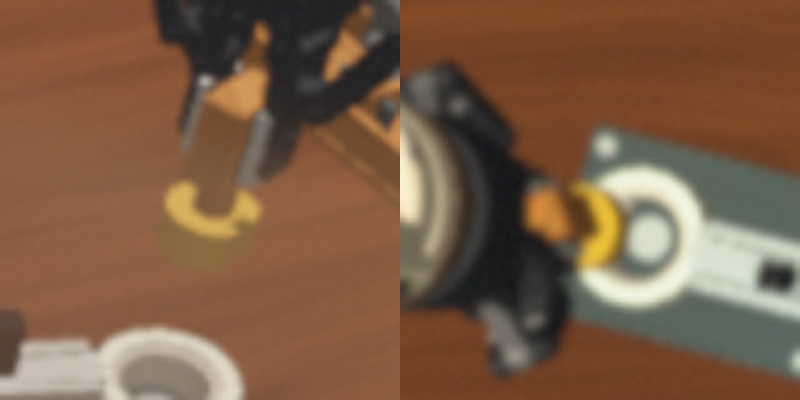

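Brass foot is held upright over the jig (scene crop (210,215), top crop (600,225)), about 2 mm to the -y side of the TCP. I'll compensate and lower to just above the mouth.

Emit:
apply_moves([
  [0.02, 0.0012, -0.0032, 0, -1],
  [0.045, 0.0012, -0.0032, 0, -1],
  [0.065, 0.0012, -0.0032, 0, -1],
  [0.072, 0.0012, -0.0032, 0, -1],
  [0.072, 0.0012, -0.0032, 0, -1],
  [0.072, 0.0012, -0.0032, 0, -1],
])

```text
time: 5.6
ee_pos: [0.5571, 0.2122, 0.0838]
tcp_rot: [58.4, 89.5, -11.9]
wrist_force: [0.2, 0.1, -3.4]
opening: 0.0215
```

Run:
```python
from h import *
from workcell import bot,cams
to(bot.get_obs(),[.556,.2125,.0605],20)
o=bot.get_obs()["ee_pos"]
for n in("scene","top"):
    d=cams.camera(n);W=cloud(d);ok=d["depth"]>0
    m=ok&(np.linalg.norm(W[...,:2]-o[:2]+[0,.002],axis=-1)<.028)&(W[...,2]>o[2]-.0425+.004)&(W[...,2]<o[2]-.042+.028)
    F=W[m];print(n,"foot",len(F),F.min(0).round(4),F.max(0).round(4),F.mean(0).round(4))
```

```text
yaw_y 19.7 t 5.6 q [21.  10.5 -0.1 79.  -0.3 91.3] pos [0.5571 0.2122 0.0838] F [ 0.2  0.1 -3.4] M [-0.03 -0.02 -0.03] open 0.0215
shift [ 0.0233 -0.0011 -0.0007] roll opts [-0.0052  3.1364]
scene foot 208 [0.5403 0.1899 0.0453] [0.5778 0.2286 0.0697] [0.564  0.2044 0.0584]
top foot 79 [0.5393 0.1901 0.0459] [0.574  0.2107 0.0647] [0.556  0.1977 0.0573]
```

Emit:
apply_moves([
  [0.0, -0.0011, -0.0007, 0, -1],
  [0.004, -0.0011, -0.0007, 0, -1],
  [0.008, -0.0011, -0.0007, 0, -1],
  [0.011, -0.0011, -0.0007, 0, -1],
  [0.013, -0.0011, -0.0007, 0, -1],
  [0.015, -0.0011, -0.0007, 0, -1],
  [0.015, -0.0011, -0.0007, 0, -1],
])

```text
time: 6.4
ee_pos: [0.5559, 0.2127, 0.0687]
tcp_rot: [59.3, 89.5, -11.0]
wrist_force: [-0.2, 0.1, -3.2]
opening: 0.0214
```

Emit:
apply_moves([
  [0.001, 0, 0, 0, -1],
  [0.002, 0, 0, 0, -1],
  [0.003, 0, 0, 0, -1],
  [0.004, 0, 0, 0, -1],
  [0.005, 0, 0, 0, -1],
  [0.005, 0, 0, 0, -1],
])

```text
time: 7.0
ee_pos: [0.5559, 0.2127, 0.0636]
tcp_rot: [58.6, 89.5, -11.7]
wrist_force: [-0.8, 0.3, -3.6]
opening: 0.0214
```

Emit:
apply_moves([
  [0.001, 0, 0, 0, -1],
  [0.002, 0, 0, 0, -1],
  [0.003, 0, 0, 0, -1],
  [0.003, 0, 0, 0, -1],
])

```text
time: 7.4
ee_pos: [0.5559, 0.2127, 0.0604]
tcp_rot: [58.0, 89.5, -12.2]
wrist_force: [-0.3, -0.3, -3.3]
opening: 0.0214
```

Emit:
apply_moves([
  [0.0005, 0, 0, 0, -1],
  [0.001, 0, 0, 0, -1],
  [0.0015, 0, 0, 0, -1],
  [0.0015, 0, 0, 0, -1],
])

```text
time: 7.8
ee_pos: [0.5561, 0.2128, 0.0597]
tcp_rot: [61.5, 89.5, -8.8]
wrist_force: [-2.0, -0.6, 4.9]
opening: 0.0213
```

Contact of about 8 N with the underside near 18 mm: the foot is resting on the key. Now turning toward the seen key angle while keeping that pressure.

Emit:
apply_moves([
  [0.0008, 0, 0, -0.02, -1],
  [0.0008, 0, 0, -0.04, -1],
  [0.0008, 0, 0, -0.06, -1],
  [0.0008, 0, 0, -0.08, -1],
  [0.0008, 0, 0, -0.08, -1],
])

```text
time: 8.3
ee_pos: [0.5567, 0.2122, 0.0596]
tcp_rot: [53.5, 89.4, -12.2]
wrist_force: [-0.9, -3.9, 5.0]
opening: 0.0215
```

Run:
```python
from h import *
from workcell import bot
to(bot.get_obs(),[.5559,.2127,.0588],30)
```

```text
yaw_y 24.32 t 8.3 q [21.  10.8 -2.4 76.2 -0.3 86.7] pos [0.5567 0.2122 0.0596] F [-0.9 -3.9  5. ] M [-0.92  0.04 -0.09] open 0.0215
shift [ 0.0008 -0.0005 -0.0008] roll opts [-0.0991  3.0425]
```

Emit:
apply_moves([
  [0.0008, -0.0002, -0.0004, -0.015, -1],
  [0.0008, -0.0002, -0.0004, -0.03, -1],
  [0.0008, -0.0002, -0.0004, -0.045, -1],
  [0.0008, -0.0002, -0.0004, -0.045, -1],
])

```text
time: 8.7
ee_pos: [0.5569, 0.212, 0.0595]
tcp_rot: [48.8, 89.3, -14.3]
wrist_force: [-0.6, -3.4, 5.0]
opening: 0.0211
```

Emit:
apply_moves([
  [0.0008, -0.0003, -0.0005, -0.015, -1],
  [0.0008, -0.0003, -0.0005, -0.03, -1],
  [0.0008, -0.0003, -0.0005, -0.045, -1],
  [0.0008, -0.0003, -0.0005, -0.045, -1],
])

```text
time: 9.1
ee_pos: [0.5568, 0.2121, 0.0593]
tcp_rot: [46.1, 89.2, -14.4]
wrist_force: [0.2, -4.0, 4.7]
opening: 0.0212
```

Run:
```python
from h import *
from workcell import bot
to(bot.get_obs(),[.5559,.2127,.0588],30)
```

```text
yaw_y 29.52 t 9.1 q [21.1 10.7 -2.6 76.1 -0.4 81.5] pos [0.5568 0.2121 0.0593] F [ 0.2 -4.   4.7] M [-0.73  0.   -0.03] open 0.0212
shift [ 0.0005 -0.0005 -0.001 ] roll opts [-0.0084  3.1332]
```

Emit:
apply_moves([
  [0.0008, 0, -0.0002, -0.015, -1],
  [0.0008, 0, -0.0002, -0.03, -1],
  [0.0008, 0, -0.0002, -0.045, -1],
  [0.0008, 0, -0.0002, -0.045, -1],
])

```text
time: 9.5
ee_pos: [0.5564, 0.2125, 0.0578]
tcp_rot: [43.3, 89.3, -14.6]
wrist_force: [-0.2, 0.5, -2.8]
opening: 0.0214
```

The resistance vanished and the tool dropped at about 32°, so the notch has found the key. Lowering straight down.

Emit:
apply_moves([
  [0.001, 0, 0, 0, -1],
  [0.002, 0, 0, 0, -1],
  [0.003, 0, 0, 0, -1],
  [0.003, 0, 0, 0, -1],
])

```text
time: 9.9
ee_pos: [0.5563, 0.2125, 0.0544]
tcp_rot: [42.5, 89.3, -15.4]
wrist_force: [-0.4, -0.1, -3.6]
opening: 0.0214
```

Run:
```python
from h import *
from workcell import bot
to(bot.get_obs(),[.5559,.2127,.0500],32)
```

```text
yaw_y 32.15 t 9.9 q [21.1 10.8 -3.  75.6 -0.4 78.9] pos [0.5563 0.2125 0.0544] F [-0.4 -0.1 -3.6] M [0.14 0.13 0.05] open 0.0214
shift [ 0.0044 -0.0002 -0.0005] roll opts [ 2.600e-03 -3.139e+00]
```

Emit:
apply_moves([
  [0.001, 0, 0, 0, -1],
  [0.002, 0, 0, 0, -1],
  [0.003, 0, 0, 0, -1],
  [0.004, 0, 0, 0, -1],
  [0.0045, 0, 0, 0, -1],
  [0.0045, 0, 0, 0, -1],
])

```text
time: 10.5
ee_pos: [0.5564, 0.2125, 0.0505]
tcp_rot: [44.0, 89.3, -13.8]
wrist_force: [-2.0, -0.3, 3.8]
opening: 0.0217
```

Emit:
apply_moves([
  [0.001, 0, 0, 0, -1],
  [0.0015, 0, 0, 0, -1],
  [0.0015, 0, 0, 0, -1],
])

```text
time: 10.8
ee_pos: [0.5564, 0.2125, 0.0505]
tcp_rot: [46.7, 89.3, -11.1]
wrist_force: [-5.9, -2.1, 11.6]
opening: 0.0218
```

Emit:
apply_moves([
  [-0.0005, 0, 0, 0, -1],
  [-0.0005, 0, 0, 0, 0.2],
  [-0.0005, 0, 0, 0, 0.2],
  [-0.0005, 0, 0, 0, 0.2],
  [-0.0005, 0, 0, 0, 0.2],
  [-0.03, 0, 0, 0, 0.2],
  [-0.07, 0, 0, 0, 0.2],
  [-0.11, 0, 0, 0, 0.2],
  [-0.15, 0, 0, 0, 0.2],
  [-0.15, 0, 0, 0, 0.2],
])

```text
time: 11.8
ee_pos: [0.5562, 0.2135, 0.2067]
tcp_rot: [59.5, 88.8, 1.6]
wrist_force: [0.3, -1.1, -0.1]
opening: 0.0516
```

Run:
```python
from h import *
from workcell import bot,cams
import pickle
o=bot.get_obs();to(o,[.556,.2105,.2],32)
ims=[]
for n,(a,b,c,e) in dict(scene=(395,125,485,195),top=(180,195,260,258)).items():
    d=cams.camera(n);W=cloud(d);ok=d["depth"]>0
    for lo,hi in((.025,.0345),(.045,.083),(.083,.1)):
        m=ok&(np.linalg.norm(W[...,:2]-[.556,.2105],axis=-1)<.03)&(W[...,2]>lo)&(W[...,2]<hi)
        F=W[m]
        if len(F)>3:print(n,lo,len(F),F.mean(0).round(4),np.median(F[:,2]).round(4),[np.round(x,4) for x in cv2.minAreaRect(F[:,:2].astype(np.float32))])
    m=ok&(np.linalg.norm(W[...,:2]-[.533,.131],axis=-1)<.02)&(W[...,2]>.05);F=W[m];print("knob",len(F),F.mean(0).round(4) if len(F) else "")
    ims.append(cv2.resize(d["frame"][b:e,a:c],(400,320),interpolation=cv2.INTER_CUBIC))
cv2.imwrite("pics/e.png",np.hstack(ims))
```

```text
yaw_y 32.15 t 11.8 q [21.2  9.7 12.6 91.7 -0.4 79. ] pos [0.5562 0.2135 0.2067] F [ 0.3 -1.1 -0.1] M [-0.02 -0.02  0.04] open 0.0516
shift [ 0.0067 -0.0019  0.0024] roll opts [ 2.6000e-03 -3.1389e+00]
scene 0.025 241 [0.5593 0.2083 0.0294] 0.0292 [array([0.5582, 0.2087]), array([0.0592, 0.0519]), np.float64(51.6513)]
scene 0.045 160 [0.5658 0.2028 0.065 ] 0.0647 [array([0.5662, 0.209 ]), array([0.0381, 0.0187]), np.float64(85.912)]
scene 0.083 111 [0.5595 0.2078 0.0877] 0.0879 [array([0.558, 0.21 ]), array([0.0218, 0.0342]), np.float64(30.3688)]
knob 75 [0.5358 0.1303 0.0639]
top 0.025 192 [0.5531 0.204  0.0276] 0.0273 [array([0.5562, 0.208 ]), array([0.0534, 0.0588]), np.float64(84.0406)]
top 0.045 72 [0.5552 0.2022 0.0657] 0.0657 [array([0.5566, 0.2101]), array([0.0203, 0.0347]), np.float64(31.1783)]
top 0.083 114 [0.5571 0.2109 0.086 ] 0.0859 [array([0.5579, 0.211 ]), array([0.0227, 0.0336]), np.float64(33.1558)]
knob 230 [0.534  0.1462 0.5411]
```

View pics/e.png

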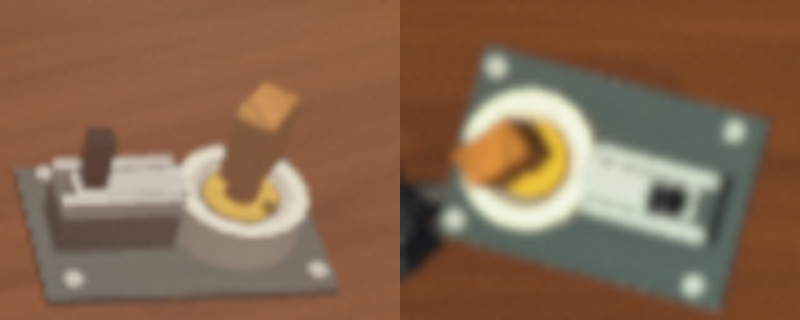

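Scene and top show the stamp upright in the socket (grip top at z≈0.088, the height expected when home) with the knob still drawn back. Next is the bolt.

Run:
```python
from h import *
from workcell import bot
to(bot.get_obs(),[.524,.102,.11],-17)
```

```text
yaw_y 32.15 t 11.9 q [21.2  9.9 12.1 91.5 -0.4 79. ] pos [0.555  0.2131 0.2012] F [ 0.3 -0.1 -0.1] M [ 0.03  0.02 -0.02] open 0.0514
shift [ 0.0909 -0.0864  0.0767] roll opts [ 0.8578 -2.2838]
```

Emit:
apply_moves([
  [0.0, -0.0864, 0.0767, 0.858, -1],
  [0.0, -0.0864, 0.0767, 0.858, -1],
  [0.0, -0.0864, 0.0767, 0.858, -1],
  [0.0, -0.0864, 0.0767, 0.858, -1],
  [0.0, -0.0864, 0.0767, 0.858, -1],
  [0.0, -0.0864, 0.0767, 0.858, -1],
  [0.0, -0.0864, 0.0767, 0.858, -1],
  [0.091, -0.0864, 0.0767, 0.858, -1],
  [0.091, -0.0864, 0.0767, 0.858, -1],
  [0.091, -0.0864, 0.0767, 0.858, -1],
], newtons=30)

```text
time: 12.9
ee_pos: [0.5204, 0.1013, 0.1033]
tcp_rot: [63.2, 89.7, -43.6]
wrist_force: [-0.4, -0.7, -1.1]
opening: 0.0
```

Run:
```python
from h import *
from workcell import bot
o=bot.get_obs();to(o,[.524,.102,.052],-17);print(tool(o).round(3))
```

```text
yaw_y -16.83 t 12.9 q [ 11.2   1.5  -7.7  80.6  -0.3 118. ] pos [0.5204 0.1013 0.1033] F [-0.4 -0.7 -1.1] M [-0.03  0.03 -0.05] open 0.0
shift [ 0.0513  0.003  -0.0018] roll opts [ 3.0000e-03 -3.1386e+00]
[[ 0.004  0.957 -0.29 ]
 [-0.004 -0.289 -0.957]
 [-1.     0.005  0.003]]
```

Emit:
apply_moves([
  [0.0, 0.003, 0, 0, -1],
  [0.02, 0.003, 0, 0, -1],
  [0.04, 0.003, 0, 0, -1],
  [0.05, 0.003, 0, 0, -1],
  [0.05, 0.003, 0, 0, -1],
])

```text
time: 13.4
ee_pos: [0.5236, 0.1003, 0.0536]
tcp_rot: [59.2, 89.7, -47.6]
wrist_force: [-0.7, 0.4, 0.8]
opening: 0.0001
```

Emit:
apply_moves([
  [0.0, 0, -0.003, 0, -1],
  [0.0, 0, -0.006, 0, -1],
  [0.0, 0, -0.009, 0, -1],
  [0.0, 0, -0.012, 0, -1],
  [0.0, 0, -0.015, 0, -1],
  [0.0, 0, -0.017, 0, -1],
  [0, 0, -0.017, 0, -1],
])

```text
time: 14.1
ee_pos: [0.5285, 0.1168, 0.0535]
tcp_rot: [58.9, 89.7, -47.8]
wrist_force: [0.7, -0.7, 0.3]
opening: -0.0002
```

Emit:
apply_moves([
  [0.0, 0, -0.002, 0, -1],
  [0.0, 0, -0.004, 0, -1],
  [0.0, 0, -0.006, 0, -1],
  [0.0, 0, -0.008, 0, -1],
  [0.0, 0, -0.01, 0, -1],
])

```text
time: 14.6
ee_pos: [0.5314, 0.1265, 0.0535]
tcp_rot: [57.0, 89.7, -49.8]
wrist_force: [-0.5, -1.8, 1.3]
opening: 0.0002
```

Emit:
apply_moves([
  [0.0, 0, -0.002, 0, -1],
  [0.0, 0, -0.004, 0, -1],
  [0.0, 0, -0.006, 0, -1],
  [0.0, 0, -0.006, 0, -1],
])

```text
time: 15.0
ee_pos: [0.5332, 0.1326, 0.0534]
tcp_rot: [60.0, 89.7, -46.8]
wrist_force: [0.8, 0.6, 0.1]
opening: -0.0001
```

Run:
```python
from h import *
from workcell import bot,cams
o=bot.get_obs();to(o,[.524,.102,.052],-17)
d=cams.camera("scene");W=cloud(d);ok=d["depth"]>0
cv2.imwrite("pics/f.png",cv2.resize(d["frame"][110:200,385:495],(770,630)[:2],interpolation=cv2.INTER_CUBIC)[:600])
```

```text
yaw_y -16.75 t 15.0 q [ 14.1   5.1  -9.5  75.3  -0.3 120.9] pos [0.5332 0.1326 0.0534] F [0.8 0.6 0.1] M [-0.    0.02  0.06] open -0.0001
shift [ 0.0015 -0.      0.0319] roll opts [ 0.0043 -3.1373]
```

View pics/f.png

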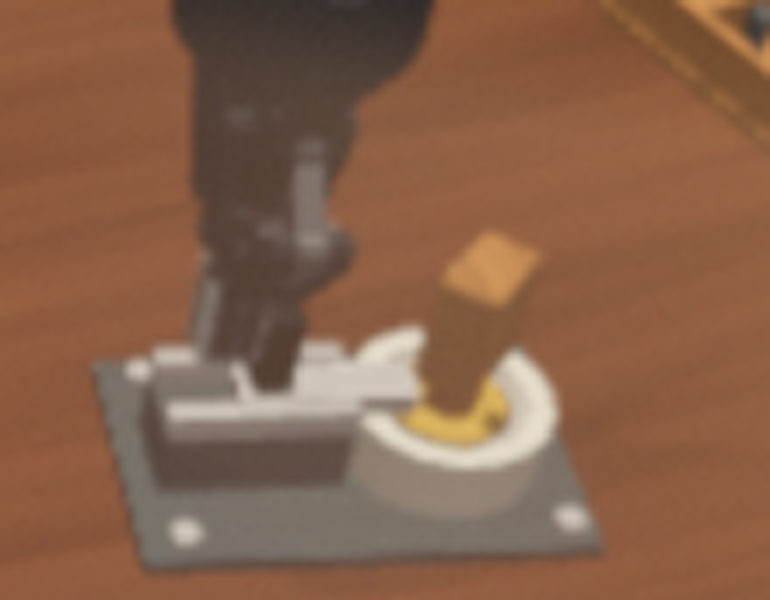

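The bolt's tip is already over the brass foot (crop (410,385)). Pushing on until it stops.

Emit:
apply_moves([
  [0.0, 0, -0.0015, 0, -1],
  [0.0, 0, -0.003, 0, -1],
  [0.0, 0, -0.0045, 0, -1],
  [0.0, 0, -0.0045, 0, -1],
])

```text
time: 15.45
ee_pos: [0.534, 0.135, 0.0534]
tcp_rot: [34.1, 89.5, -72.8]
wrist_force: [-3.8, -10.7, 5.5]
opening: -0.0002
```

Emit:
apply_moves([
  [0.0, 0, -0.002, 0, -1],
  [0.0, 0, -0.003, 0, -1],
  [0.0, 0, -0.003, 0, -1],
])

```text
time: 15.75
ee_pos: [0.534, 0.135, 0.0535]
tcp_rot: [19.9, 89.2, -87.0]
wrist_force: [-4.6, -16.9, 6.3]
opening: -0.0001
```

Emit:
apply_moves([
  [0.0, 0, 0.005, 0, -1],
  [0.0, 0, 0.015, 0, -1],
  [0.0, 0, 0.03, 0, -1],
  [-0.04, 0, 0.03, 0, -1],
  [-0.09, 0, 0.06, 0, -1],
  [-0.14, 0, 0.11, 0, -1],
  [-0.14, 0, 0.16, 0, -1],
  [-0.14, 0, 0.2, 0, -1],
  [-0.14, 0, 0.2, 0, -1],
  [-0.14, 0, 0.2, 0, -1],
])

```text
time: 16.75
ee_pos: [0.475, -0.0562, 0.1965]
tcp_rot: [25.0, 89.2, -82.1]
wrist_force: [0.3, 0.4, 0.9]
opening: 0.0001
```

Run:
```python
from h import *
from workcell import bot,cams
o=bot.get_obs();to(o,[.524,.102,.2],-17)
ims=[];u=np.array([.29,.957])
for n,(a,b,c,e) in dict(scene=(395,125,485,195),top=(180,195,260,258)).items():
    d=cams.camera(n);W=cloud(d);ok=d["depth"]>0
    m=ok&(np.linalg.norm(W[...,:2]-[.556,.2105],axis=-1)<.03)&(W[...,2]>.083)&(W[...,2]<.1);F=W[m]
    print(n,"grip",F.mean(0).round(4),[np.round(x,4) for x in cv2.minAreaRect(F[:,:2].astype(np.float32))])
    m=ok&(np.linalg.norm(W[...,:2]-[.537,.145],axis=-1)<.027)&(W[...,2]>.047)&(W[...,2]<.08);F=W[m]
    for q in (F,F[F[:,2]>.067]):print("knob",len(q),q.mean(0).round(4),"travel",((q.mean(0)[:2]-[.5329,.131])@u).round(4))
    ims.append(cv2.resize(d["frame"][b:e,a:c],(400,320),interpolation=cv2.INTER_CUBIC))
cv2.imwrite("pics/g.png",np.hstack(ims))
```

```text
yaw_y -17.13 t 16.75 q [ -6.3  -5.6  -4.3  91.1  -0.8 100.8] pos [ 0.475  -0.0562  0.1965] F [0.3 0.4 0.9] M [ 0.03 -0.06 -0.03] open 0.0001
shift [-0.0056  0.0002 -0.1656] roll opts [-2.3000e-03  3.1393e+00]
scene grip [0.5599 0.2077 0.088 ] [array([0.5577, 0.2099]), array([0.0221, 0.0343]), np.float64(29.6347)]
knob 83 [0.5417 0.149  0.0624] travel 0.0198
knob 33 [0.5403 0.1506 0.0704] travel 0.0209
top grip [0.5566 0.2107 0.0861] [array([0.5575, 0.2106]), array([0.0216, 0.0341]), np.float64(32.1535)]
knob 1 [0.5426 0.1548 0.0707] travel 0.0256
knob 1 [0.5426 0.1548 0.0707] travel 0.0256
```

View pics/g.png

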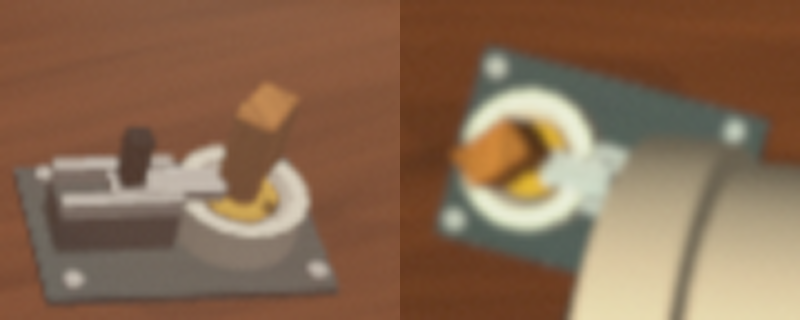

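Scene and top show the bolt over the foot. Knob travel is about 19.5 to 20 mm, it met a hard stop, the stamp is still home, and the arm is clear. Handing in.

```bash
python3 -c "
from workcell import bot
print(bot.job_done())"
```

```text
the job is handed in; nothing more can be done
None
```

The round stamp is locked in the jig, and I handed the job in at about 17 s on the robot's clock.

- **Loading:** I gripped the stamp by its grip and lowered it until the foot rested on the key at about 8 N. I turned it under that pressure from 20° to about 32° world yaw, where it dropped onto the key. It then went down to a firm stop; at most about 15 N pressed it against the jig.
- **Bolt:** I pushed the bolt in with the shut fingers until it hit its stop. The sideways force was about 17 N and it did not move further. Then I backed the arm well away.

**Last checks:**
- **Stamp:** the grip top reads 88 mm (scene camera) and 86 mm (top camera); 88 mm is the height expected when home. Both cameras put it over the socket at about 30–32°.
- **Bolt travel:** the scene camera gives 19.5–20 mm of knob travel against the 20 mm wanted. The top camera could not confirm this because the arm hid the knob. Its one stray depth point read 25.6 mm, which I ignored.
- **Forces:** the wrist force was back to about zero after release.
- **Other objects:** I saw no contact with them, but I did not measure their positions again at the end.

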